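# Close and latch a stockroom storage box

## Robot

A 6-joint arm with a two-finger parallel gripper is mounted at the origin on the work surface. World frame = base frame: x ahead of the robot, y to its left, z up, the work surface at z = 0. Lengths are in m, angles in rad, forces in N, time in s.
With the tool pointing down it reaches from about 0.35 to 0.975 m from the base axis. Payload 17.4 kg.
Tool frame: the origin (TCP) lies midway between the tips of the shut fingers; the grasp point (between the pads) lies 19 mm behind it; y points along the fingers, x is the direction in which the jaws open and shut, and the axes are right-handed (so a half turn about y gives the same grasp; the last joint's range is limited). The gripper opens to 85 mm and grips with 20 to 120 N. Pads are 22 mm wide; open, the fingers measure 114 mm over their backs; the gripper's body (76 mm by 85 mm) begins 54 mm behind the grasp point. The pads swing forward as they close: fully open they stand 13 mm farther back than shut.
Start: joints at [-1.302, 0.116, 1.442, -0, 1.584, -0.038], TCP at [0.204, -0.643, 0.231] pointing down, gripper open.
Joint ranges: [-2.83, 2.83], [-0.83, 2.19], [0.07, 2.5], [-1.14, 4.28], [0.01, 3], [-2.97, 2.97]. Speed limits (rad/s): [1.89, 1.89, 2.22, 3.14, 3.14, 3.14].

## Interface

Orientations are given as a unit quaternion [x, y, z, w].
In Python, from plant import manip gives the robot as it stands. The module is installed in compiled form; this text tells all that it offers.
- The arm moves only by the shell command python3 -m creep 'ROWS'. ROWS is JSON, a list of rows, each an object with "gripper": the closure in counts, from 0 (fully open) to 255 (shut); "linear": the shift along the world's x, y, z in cm, a list of three; "turn": the turn, a rotation vector about the world's x, y, z in rad, a list of three. In form: [{"gripper": gripper, "linear": [tx, ty, tz], "turn": [rx, ry, rz]}, ...]. A call has 1 to 20 rows; each row is the pose to reach, as a shift and turn from the pose measured when the call began; what a row does not reach only later rows make up. A row lasts 1/8 s, in which the tool goes at most 62.5 mm and 10.7 degrees, less where a joint would pass 70% of its speed; a pose out of reach is approached as far as the arm can. A call with a gripper value outside its range is refused whole. The fingers move at their own pace and stop on an object; the grip force is fixed at half the most. Time passes only in rows, so rows that repeat a pose let the fingers close. It gives the time, the measured TCP pose, the force and the opening at its end, in the units of the state.
- manip.state(): the state, without advancing time (a new reading comes with each control period).
- manip.read_camera(name): name is "side" or "top" or "wrist"; returns a dict with "pixels" (400x640x3 uint8, red, green, blue), "depth" (400x640 float32, m along the optical axis (not along the pixel's ray), 0 where there is no reading), "fx", "fy", "cx", "cy" (pixels), "k1" (the pictures are not rectified: a ray, as slopes to the right and down, at radius r is drawn at 1 + k1 r^2 times it, then the intrinsics apply), "R" (3x3) and "t" (3): a world point X has camera coordinates R X + t. Camera axes: x right, y down, z forward; pixel columns grow to the right and rows downward; lengths in m; the calibration is good to about 2 mm. A picture is of the moment at which its call begins.
- manip.sign_off(): hands the job in, once; it reports no verdict.
The state is a dict: "time": time; "joints": joint angles; "joint_velocities": joint speeds; "tau": joint torques, N m; "position": TCP position; "tcp_rot": TCP orientation; "contact_force": force on the tool from outside, world axes, zero at the start; "torque": the same for the moment, N m; "opening": finger opening in m.
Only numpy, scipy, OpenCV 4.12 (cv2) and the standard library are available. Lean on these libraries where they do the work, as an engineer would, in place of code of your own. Each camera call takes 0.05 s, during which the arm holds its last target.

## Task

Push the lid of the storage box fully shut with your fingertips, then push both orange latches on its near side over towards the lid, in either order, so that each snaps closed onto it. Only push: do not lift the lid or pick anything up, flip no latch while the lid is still up, and leave the other things on the bench where they stand.

Things in the scene. Friction and masses are not known exactly. Their poses are not given: they have to be found in the camera images.
- tote: Grey plastic storage box, 220 mm along its x, 300 mm along its y, 120 mm tall, held immovably on the bench by small metal corner stops. Origin: centre of its underside; z up; its x points from the latch wall (x = -110 mm, on the robot's side) to the hinge wall (x = +110 mm). With the lid shut its top face is at 128 mm height.
- lid (a joint): Teal flat lid, 8 mm thick, 224 mm from hinge to free edge, 312 mm wide; rad. 0 = shut (hard stop); positive = free edge (latch side) raised about the hinge along the box's y at x = +110, z = 120 mm (lid's underside). Starts at 0.35 to 0.7. Stiff hinge: the lid stays at any angle it is left at and moves under about 2 N pushed down near its middle.
- lid_mid (a point): Point on the lid's top face, 140 mm from the hinge line, half-way along its width; it swings with the lid.
- latch_left (a joint): Angle of the left (+y) orange lever latch, rad. 0 = open: paddle leans 0.5 rad (29 deg) off upright to the box's -x, away from the lid. 1.5 = closed: swung up and over to the box's +x, leaning 1.0 rad over the lid, its steel claw flat on the lid edge. Over-centre spring: resists (about 3 N at the tip at first, falling to nothing) up to 0.75, then snaps by itself to 1.5; let go short of 0.75 it springs back.
- latch_right (a joint): Angle of the right (-y) orange lever latch, rad. 0 = open: paddle leans 0.5 rad (29 deg) off upright to the box's -x, away from the lid. 1.5 = closed: swung up and over to the box's +x, leaning 1.0 rad over the lid, its steel claw flat on the lid edge. Over-centre spring: resists (about 3 N at the tip at first, falling to nothing) up to 0.75, then snaps by itself to 1.5; let go short of 0.75 it springs back.
- latch_left_pivot (a point): Pivot of the left latch, at x = -122, y = +90, z = 133 mm in the box's frame; axes as the box's.
- latch_right_pivot (a point): Pivot of the right latch, at x = -122, y = -90, z = 133 mm in the box's frame; axes as the box's.
- latch_left_tip (a point): Centre of the tip bar of the left latch's paddle (65 mm from the pivot), moves with the latch. Paddle 38 mm wide, 7 mm thick, tip bar 12 mm thick; a steel claw 26 mm long, 30 mm wide points up beside it when open.
- latch_right_tip (a point): Centre of the tip bar of the right latch's paddle (65 mm from the pivot), moves with the latch. Paddle 38 mm wide, 7 mm thick, tip bar 12 mm thick; a steel claw 26 mm long, 30 mm wide points up beside it when open.
- glue: White glue bottle with an orange cap, 48 mm across, 130 mm tall, loose, beside the box; leave alone. Origin: centre of its underside.
- tape: Roll of tan packing tape lying flat, 100 mm across, 48 mm tall, loose, beside the box; leave alone. Origin: centre of its underside.
- notebooks: Pile of three green notebooks, 150 x 110 x 42 mm tall, loose (one solid pile), beside the box; leave alone. Origin: centre of its underside.

How it is judged:
By the outcome, as a careful person would: the job done as asked, in the order asked, and still so for the second after the job is handed in, with the robot touching nothing.
It also fails if it takes over 48 s, if anything falls off the work surface, if the arm or the gripper's body presses on something with over 40 N, if the wrist force passes 120 N, or if a joint passes its speed limit or range.

## Working session

There is one attempt and no reset: what is moved stays moved. The work goes in short steps, Python scripts to look and compute and a shell command to move; the robot and the scene stay as the last step left them, time stands still between calls to the robot, and variables do not carry over. Pictures are saved under pics/ and viewed, and the job is handed in when it is done.

```bash
mkdir -p pics; cat > h.py <<'E'
import numpy as np, cv2
from plant import manip
def snap(n,f):
    c=manip.read_camera(n); cv2.imwrite(f'pics/{f}.png',c['pixels'][:,:,::-1]); np.savez(f'pics/{f}.npz',**c); return c
def cloud(c):
    h,w=c['depth'].shape; u,v=np.meshgrid(np.arange(w),np.arange(h))
    K=np.array([[c['fx'],0,c['cx']],[0,c['fy'],c['cy']],[0,0,1.]])
    p=cv2.undistortPoints(np.stack([u,v],-1).reshape(-1,1,2).astype(float),K,np.array([c['k1'],0,0,0.])).reshape(h,w,2)
    d=c['depth'][...,None].astype(float)
    P=np.concatenate([p*d,d],-1)
    return (P-np.array(c['t']))@np.array(c['R'])   # R^T(P-t)
E
python3 - <<'E'
from h import *
for n in('top','side'): 
    c=snap(n,n+'0'); print(n,c['k1'],c['R'],c['t'],(c['depth']>0).mean())
print(manip.state())
E
```

```text
top 0.02311443511398388 [[-0.00170383 -0.99999715 -0.00167338]
 [-0.97834979  0.00201325 -0.20694837]
 [ 0.20695115  0.00128455 -0.97835043]] [0.03903541 0.61363751 1.04943513] 0.99601171875
side -0.06104719243510976 [[ 0.85114197 -0.52486501 -0.00860611]
 [-0.38321786 -0.61006995 -0.69351188]
 [ 0.35874979  0.59357508 -0.72039379]] [-0.49294069  0.33900049  0.69187867] 0.995890625
{'time': 0.1, 'joints': array([-1.30181763e+00,  1.16413424e-01,  1.44218850e+00,  2.73713156e-06,
        1.58398263e+00, -3.78131450e-02]), 'joint_velocities': array([-6.82962703e-04, -2.41395418e-03, -9.66836648e-04,  2.96491788e-05,
       -1.43126302e-05,  3.44137015e-04]), 'tau': array([ 3.92756905e-03, -7.33667350e+01, -6.33788252e+01,  2.01886787e-04,
        5.25390918e-03,  2.27251024e-05]), 'position': array([ 0.2037913 , -0.64332897,  0.23065877]), 'tcp_rot': array([-0.57030793,  0.41800568, -0.41745704,  0.57074489]), 'contact_force': array([-0.10705029,  0.7032649 , -0.04062866]), 'torque': array([-0.00269264,  0.00047813, -0.01014872]), 'opening': 0.08545430697760649}
```

View pics/top0.png

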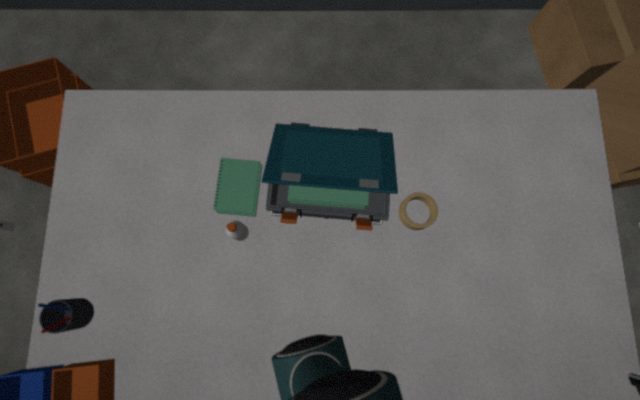

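View pics/side0.png

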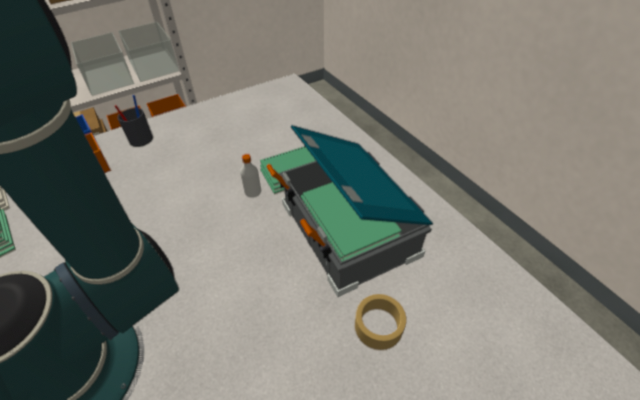

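The top view shows the raised teal lid around (265-397, 125-192) and the orange latches at (289,216) and (364,223). The notebooks and glue are to the left (+y), and the tape is to the right at (418,210). The side view agrees.

```bash
python3 - <<'E'
from h import *
for n in('top','side'):
    c=np.load(f'pics/{n}0.npz'); P=cloud(c); hsv=cv2.cvtColor(c['pixels'],cv2.COLOR_RGB2HSV)
    print(n,'bench z',np.median(P[300:310,200:250,2]) if n=='top' else np.median(P[330:350,250:300,2]))
    H,S,V=[hsv[...,i].astype(int) for i in range(3)]
    near=(P[...,0]>.35)&(P[...,0]<1.1)&(abs(P[...,1])<.4)&(P[...,2]>.1)
    m=(H>85)&(H<105)&(S>120)&near
    m=cv2.erode(m.astype(np.uint8),np.ones((3,3)))>0
    Q=P[m]; 
    for _ in range(4):
        cen=Q.mean(0); nn=np.linalg.svd(Q-cen,full_matrices=False)[2][2]; nn*=np.sign(nn[2]); r=abs((Q-cen)@nn); Q=Q[r<max(.003,2*r.std())]
    print('lid n',nn,'ang',np.arctan2(np.hypot(*nn[:2]),nn[2]),'az',np.arctan2(-nn[1],-nn[0]),'rms',r.std(),len(Q),'cen',cen)
    # corners
    pts=np.argwhere(m)[:,::-1].astype(np.float32); box=cv2.approxPolyDP(cv2.convexHull(pts.astype(np.int32)),8,True)[:,0]
    for b in box: print(' corner',b,P[b[1],b[0]])
    m=(H<14)&(S>150)&(V>60)&near
    k,l,st,ce=cv2.connectedComponentsWithStats(m.astype(np.uint8))
    for i in range(1,k):
        if st[i,4]>15: print('orange',ce[i],st[i],np.median(P[l==i],0),P[l==i].min(0),P[l==i].max(0))
    # objects on bench
    nm=(P[...,2]>.02)&(P[...,2]<.15)&(P[...,0]>.4)&(P[...,0]<1.1)&(abs(P[...,1])<.5)
    k,l,st,ce=cv2.connectedComponentsWithStats(nm.astype(np.uint8))
    for i in range(1,k):
        if st[i,4]>60: print('obj',ce[i].round(),st[i,4],P[l==i].min(0).round(3),P[l==i].max(0).round(3))
E
```

```text
top bench z 0.0002172128935189151
lid n [ 0.53512667 -0.0473404   0.84344433] ang 0.5671335791985935 az 3.053356577871085 rms 0.0007028533614135009 6313 cen [0.67990246 0.00306187 0.19190483]
 corner [395 191] [ 0.5810401  -0.13833571  0.24408651]
 corner [264 180] [0.60645962 0.15917868 0.24779955]
 corner [277 126] [0.78162518 0.14422166 0.13183119]
 corner [389 135] [ 0.75430349 -0.14945331  0.1361033 ]
orange [287.76623377 219.24675325] [281 214  15   9  77] [0.52275716 0.10889015 0.19426337] [0.38323684 0.03645184 0.16110348] [0.54199252 0.12392547 1.15377192]
orange [362.48148148 225.16049383] [355 218  17  12  81] [ 0.50764856 -0.06694495  0.19443235] [ 0.50036767 -0.08808233  0.14496782] [ 0.53418106 -0.05493208  0.19953148]
orange [231.47058824 226.56862745] [228 223   8   8  51] [0.51471634 0.25440734 0.13002583] [0.50646148 0.24478966 0.12651634] [0.52460228 0.26292571 0.13383071]
obj [333. 132.] 1158 [ 0.73  -0.159  0.12 ] [0.795 0.153 0.15 ]
obj [237. 186.] 2273 [0.563 0.198 0.02 ] [0.723 0.325 0.049]
obj [328. 208.] 1283 [ 0.527 -0.148  0.02 ] [0.648 0.171 0.15 ]
obj [3
[... 261 characters left out ...]
] ang 0.5665534769605978 az 3.0631486676641084 rms 0.0005523502253129657 4124 cen [ 0.6735262  -0.02851122  0.19537229]
 corner [427 223] [ 0.74580696 -0.15999968  0.1390919 ]
 corner [362 217] [ 0.58072047 -0.14275515  0.24322039]
 corner [294 128] [0.60605211 0.14755592 0.24605613]
 corner [356 145] [0.77180182 0.13069192 0.14013562]
orange [313.         230.97435897] [300 219  25  27  39] [ 0.52580965 -0.06956045  0.16462627] [ 0.5028392  -0.095031    0.10506706] [ 0.54172757 -0.05303763  0.19770504]
obj [345. 220.] 10072 [ 0.527 -0.164  0.02 ] [0.794 0.323 0.15 ]
obj [249. 175.] 554 [0.492 0.229 0.02 ] [0.539 0.266 0.132]
obj [380. 320.] 1331 [ 0.521 -0.292  0.02 ] [ 0.621 -0.194  0.051]
```

```bash
python3 - <<'E'
from h import *
from scipy.spatial.transform import Rotation as R
print(R.from_quat(manip.state()['tcp_rot']).as_matrix().round(3))
yaw=-.0855;Rz=R.from_euler('z',yaw).as_matrix()
c=np.load('pics/top0.npz');P=cloud(c)
O=np.array([.668,.006,0])
for b in([395,191],[264,180],[277,126],[389,135]): print(((P[b[1],b[0]]-O)@Rz).round(4))
for q in([.5228,.1089,.194],[.5076,-.0669,.194]): print(((np.array(q)-O)@Rz).round(4))
for q in([-.04,0,0],[-.175,.09,0],[-.175,-.09,0],[-.153,.09,0],[-.153,-.09,0]):print(q,(Rz@q+O).round(4))
E
python3 -m creep '[{"gripper":255,"linear":[0,0,5],"turn":[0,0,0]},{"gripper":255,"linear":[0,0,10],"turn":[0,0,0]},{"gripper":255,"linear":[3,4.5,10],"turn":[0,0,0]},{"gripper":255,"linear":[6,9,10],"turn":[0,0,0]},{"gripper":255,"linear":[9,14,10],"turn":[0,0,0]},{"gripper":255,"linear":[12,18.5,10],"turn":[0,0,0]},{"gripper":255,"linear":[15,23,10],"turn":[0,0,0]},{"gripper":255,"linear":[18,27.5,10],"turn":[0,0,0]},{"gripper":255,"linear":[21,32.5,10],"turn":[0,0,0]},{"gripper":255,"linear":[24,37,10],"turn":[0,0,0]},{"gripper":255,"linear":[27,41.5,10],"turn":[0,0,0]},{"gripper":255,"linear":[30,46,10],"turn":[0,0,0]},{"gripper":255,"linear":[33,51,10],"turn":[0,0,0]},{"gripper":255,"linear":[36,55.5,10],"turn":[0,0,0]},{"gripper":255,"linear":[39,60,10],"turn":[0,0,0]},{"gripper":255,"linear":[42.4,65.2,10],"turn":[0,0,0]},{"gripper":255,"linear":[42.4,65.2,10],"turn":[0,0,0]}]'
```

```text
[[ 0.302 -0.     0.953]
 [-0.953  0.001  0.302]
 [-0.001 -1.     0.   ]]
[-0.0743 -0.1512  0.2441]
[-0.0744  0.1474  0.2478]
[0.1014 0.1474 0.1318]
[ 0.0993 -0.1475  0.1361]
[-0.1535  0.0901  0.194 ]
[-0.1536 -0.0863  0.194 ]
[-0.04, 0, 0] [0.6281 0.0094 0.    ]
[-0.175, 0.09, 0] [0.5013 0.1106 0.    ]
[-0.175, -0.09, 0] [ 0.486  -0.0687  0.    ]
[-0.153, 0.09, 0] [0.5232 0.1087 0.    ]
[-0.153, -0.09, 0] [ 0.5079 -0.0706  0.    ]
time: 2.22
position: [0.629, 0.0118, 0.3291]
tcp_rot: [0.571, -0.418, 0.416, -0.571]
contact_force: [-0.3, -0.9, -0.4]
opening: 0.0002
```

```bash
python3 -m creep '[{"gripper":255,"linear":[0,0,-3],"turn":[0,0,-0.13]},{"gripper":255,"linear":[0,0,-6],"turn":[0,0,-0.26]},{"gripper":255,"linear":[0,0,-9],"turn":[0,0,-0.39]},{"gripper":255,"linear":[0,0,-10],"turn":[0,0,-0.39]},{"gripper":255,"linear":[0,0,-11],"turn":[0,0,-0.39]},{"gripper":255,"linear":[0,0,-12],"turn":[0,0,-0.39]},{"gripper":255,"linear":[0,0,-12],"turn":[0,0,-0.39]}]'
```

```text
time: 3.1
position: [0.6289, 0.0118, 0.2087]
tcp_rot: [-0.48, 0.52, -0.518, 0.48]
contact_force: [-0.1, 0.4, 0.2]
opening: -0.0
```

```bash
python3 -c "
from h import *
snap('side','s1')"
```

```text
(no output)
```

View pics/s1.png

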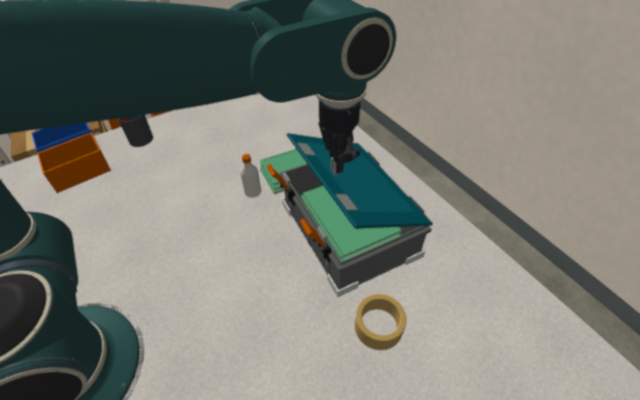

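The fingertips rest on the lid near (340,170), and the lid has started to go down. I'll keep pushing.

```bash
python3 -m creep '[{"gripper":255,"linear":[0,0,-1],"turn":[0,0,0]},{"gripper":255,"linear":[0,0,-2],"turn":[0,0,0]},{"gripper":255,"linear":[0,0,-3],"turn":[0,0,0]},{"gripper":255,"linear":[0,0,-4],"turn":[0,0,0]},{"gripper":255,"linear":[0,0,-5],"turn":[0,0,0]},{"gripper":255,"linear":[0,0,-6],"turn":[0,0,0]},{"gripper":255,"linear":[0,0,-7],"turn":[0,0,0]},{"gripper":255,"linear":[0,0,-7.5],"turn":[0,0,0]},{"gripper":255,"linear":[0,0,-7.8],"turn":[0,0,0]},{"gripper":255,"linear":[0,0,-7.8],"turn":[0,0,0]}]'
python3 -m creep '[{"gripper":255,"linear":[0,0,-0.1],"turn":[0,0,0]},{"gripper":255,"linear":[0,0,-0.2],"turn":[0,0,0]},{"gripper":255,"linear":[0,0,-0.2],"turn":[0,0,0]}]'
```

```text
time: 4.4
position: [0.629, 0.0118, 0.1311]
tcp_rot: [-0.48, 0.52, -0.518, 0.48]
contact_force: [0.1, 0.4, -0.1]
opening: 0.0003
time: 4.78
position: [0.6291, 0.0118, 0.1292]
tcp_rot: [-0.48, 0.52, -0.518, 0.48]
contact_force: [-0.4, 0.4, 0.6]
opening: -0.0
```

```bash
python3 -m creep '[{"gripper":255,"linear":[0,0,-0.1],"turn":[0,0,0]},{"gripper":255,"linear":[0,0,-0.1],"turn":[0,0,0]}]'
python3 -m creep '[{"gripper":255,"linear":[0,0,-0.1],"turn":[0,0,0]},{"gripper":255,"linear":[0,0,-0.1],"turn":[0,0,0]}]'
```

```text
time: 5.03
position: [0.6291, 0.0118, 0.1281]
tcp_rot: [-0.48, 0.52, -0.518, 0.48]
contact_force: [-0.3, -0.2, -0.6]
opening: 0.0001
time: 5.28
position: [0.6291, 0.0118, 0.128]
tcp_rot: [-0.48, 0.52, -0.518, 0.48]
contact_force: [-4.1, -0.4, 9.0]
opening: -0.0001
```

The fingers hit a hard stop at z = 0.128 with 9 N. Next I'll lift, move behind the left latch while staying high, and look at the lid.

```bash
python3 -m creep '[{"gripper":255,"linear":[0,0,5],"turn":[0,0,0]},{"gripper":255,"linear":[0,0,10],"turn":[0,0,0]},{"gripper":255,"linear":[0,0,14],"turn":[0,0,0]},{"gripper":255,"linear":[-3.5,2.5,14],"turn":[0,0,0]},{"gripper":255,"linear":[-7,5,14],"turn":[0,0,0]},{"gripper":255,"linear":[-10.5,7.5,14],"turn":[0,0,0]},{"gripper":255,"linear":[-14.3,10,14],"turn":[0,0,0]},{"gripper":255,"linear":[-14.3,10,14],"turn":[0,0,0]}]'
python3 - <<'E'
from h import *
for n in('side','top'):
    c=snap(n,n+'2');P=cloud(c);hsv=cv2.cvtColor(c['pixels'],cv2.COLOR_RGB2HSV)
    H,S,V=[hsv[...,i].astype(int) for i in range(3)]
    m=(H>85)&(H<105)&(S>120)&(P[...,0]>.57)&(P[...,0]<.8)&(abs(P[...,1])<.2)&(P[...,2]>.1)&(P[...,2]<.2)
    Q=P[cv2.erode(m.astype(np.uint8),np.ones((3,3)))>0]
    A=np.c_[Q[:,:2],np.ones(len(Q))];print(n,len(Q),np.linalg.lstsq(A,Q[:,2],rcond=None)[0],Q[:,2].mean(),Q[:,2].min(),Q[:,2].max())
E
```

```text
time: 6.28
position: [0.4846, 0.113, 0.2687]
tcp_rot: [-0.48, 0.519, -0.518, 0.481]
contact_force: [0.6, 0.5, 0.3]
opening: 0.0001
side 7681 [-4.69866615e-03  5.07484715e-05  1.32577013e-01] 0.12943053571804866 0.12426329822346768 0.13371617231274474
top 6490 [-0.00358172  0.00111128  0.13126385] 0.12880237654065008 0.1213050714091311 0.13683484873046128
```

View pics/side2.png

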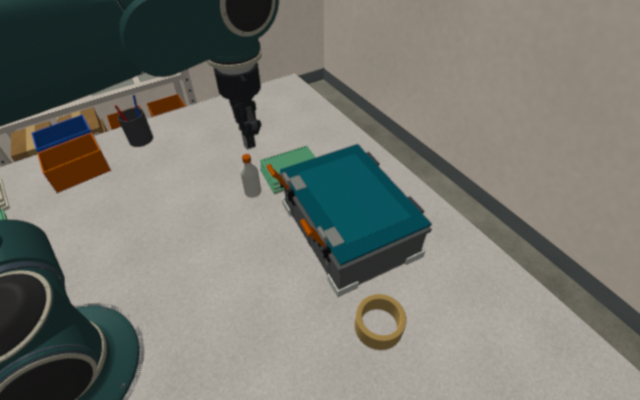

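The side view shows the lid flat (fitted slope about 0.004 rad, height 0.129), with the left latch at (278,177) and the right latch at (312,232), both open. Now the left latch.

```bash
python3 -m creep '[{"gripper":255,"linear":[0,0,-4.5],"turn":[0,0,0]},{"gripper":255,"linear":[0,0,-9],"turn":[0,0,0]},{"gripper":255,"linear":[1,-0.1,-9],"turn":[0,0,0]},{"gripper":255,"linear":[2,-0.2,-9],"turn":[0,0,0]},{"gripper":255,"linear":[3,-0.25,-9],"turn":[0,0,0]},{"gripper":255,"linear":[3.5,-0.3,-9],"turn":[0,0,0]}]'
python3 -m creep '[{"gripper":255,"linear":[1,-0.1,0],"turn":[0,0,0]},{"gripper":255,"linear":[2,-0.2,0],"turn":[0,0,0]},{"gripper":255,"linear":[3,-0.25,0],"turn":[0,0,0]},{"gripper":255,"linear":[4,-0.35,0],"turn":[0,0,0]},{"gripper":255,"linear":[5,-0.4,0],"turn":[0,0,0]},{"gripper":255,"linear":[5,-0.4,0],"turn":[0,0,0]}]'
python3 -c "
from h import *
snap('side','s3')"
```

```text
time: 7.12
position: [0.5225, 0.1088, 0.1796]
tcp_rot: [-0.479, 0.52, -0.519, 0.481]
contact_force: [-3.4, 0.3, 2.0]
opening: 0.0001
time: 7.88
position: [0.573, 0.1048, 0.1793]
tcp_rot: [-0.479, 0.52, -0.519, 0.481]
contact_force: [0.1, 0.4, -0.3]
opening: 0.0002
```

View pics/s3.png

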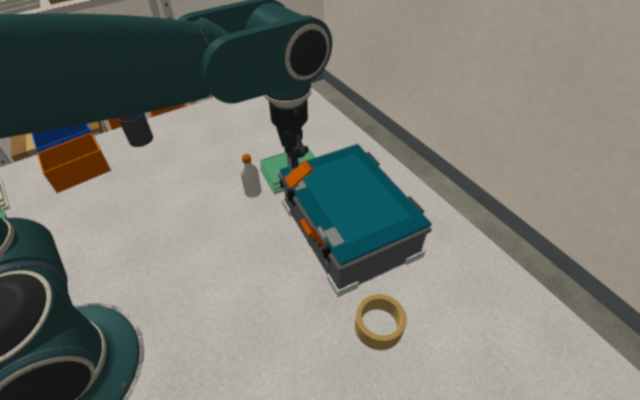

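The left latch at (298,175) has snapped over onto the lid. Now the right one.

```bash
python3 -m creep '[{"gripper":255,"linear":[-1,0.1,3],"turn":[0,0,0]},{"gripper":255,"linear":[-1,0.1,6],"turn":[0,0,0]},{"gripper":255,"linear":[-1,0.1,9],"turn":[0,0,0]},{"gripper":255,"linear":[-4,-4,9],"turn":[0,0,0]},{"gripper":255,"linear":[-7,-8,9],"turn":[0,0,0]},{"gripper":255,"linear":[-10.2,-12.5,9],"turn":[0,0,0]},{"gripper":255,"linear":[-10.2,-17,9],"turn":[0,0,0]},{"gripper":255,"linear":[-10.2,-17,9],"turn":[0,0,0]},{"gripper":255,"linear":[-10.2,-17,4.5],"turn":[0,0,0]},{"gripper":255,"linear":[-10.2,-17,0],"turn":[0,0,0]},{"gripper":255,"linear":[-10.2,-17,0],"turn":[0,0,0]}]'
python3 -m creep '[{"gripper":255,"linear":[1,-0.1,0],"turn":[0,0,0]},{"gripper":255,"linear":[2,-0.2,0],"turn":[0,0,0]},{"gripper":255,"linear":[3,-0.25,0],"turn":[0,0,0]},{"gripper":255,"linear":[4,-0.35,0],"turn":[0,0,0]},{"gripper":255,"linear":[5,-0.4,0],"turn":[0,0,0]},{"gripper":255,"linear":[6,-0.5,0],"turn":[0,0,0]},{"gripper":255,"linear":[7,-0.6,0],"turn":[0,0,0]},{"gripper":255,"linear":[8,-0.7,0],"turn":[0,0,0]},{"gripper":255,"linear":[8.7,-0.75,0],"turn":[0,0,0]},{"gripper":255,"linear":[8.7,-0.75,0],"turn":[0,0,0]}]'
python3 -m creep '[{"gripper":255,"linear":[-1,0.1,3],"turn":[0,0,0]},{"gripper":255,"linear":[-1,0.1,7],"turn":[0,0,0]},{"gripper":255,"linear":[-1,0.1,12],"turn":[0,0,0]},{"gripper":255,"linear":[-6,0,15],"turn":[0,0,0]},{"gripper":255,"linear":[-10,0,15],"turn":[0,0,0]},{"gripper":255,"linear":[-10,0,15],"turn":[0,0,0]},{"gripper":255,"linear":[-10,0,15],"turn":[0,0,0]}]'
python3 - <<'E'
from h import *
O=np.array([.668,.006,0]);a=-.0855;Rz=np.array([[np.cos(a),-np.sin(a),0],[np.sin(a),np.cos(a),0],[0,0,1]])
for n in('side','top'):
    c=snap(n,n+'4');P=cloud(c);hsv=cv2.cvtColor(c['pixels'],cv2.COLOR_RGB2HSV)
    H,S,V=[hsv[...,i].astype(int) for i in range(3)]
    m=(H>85)&(H<105)&(S>120)&(P[...,0]>.57)&(P[...,0]<.8)&(abs(P[...,1])<.2)&(P[...,2]>.1)&(P[...,2]<.2)
    Q=P[cv2.erode(m.astype(np.uint8),np.ones((3,3)))>0]
    if len(Q)>10: print(n,len(Q),np.linalg.lstsq(np.c_[Q[:,:2],np.ones(len(Q))],Q[:,2],rcond=None)[0])
    m=(H<14)&(S>150)&(V>60)&(P[...,0]>.45)&(P[...,0]<.7)&(abs(P[...,1])<.3)&(P[...,2]>.1)&(P[...,2]<.3)
    k,l,st,ce=cv2.connectedComponentsWithStats(m.astype(np.uint8))
    for i in range(1,k):
        if st[i,4]>15: q=(P[l==i]-O)@Rz; print(ce[i].round(),np.percentile(q,[5,50,95],axis=0).round(3).tolist())
E
```

```text
time: 9.3
position: [0.4693, -0.0643, 0.1767]
tcp_rot: [-0.48, 0.521, -0.517, 0.48]
contact_force: [-0.4, 0.2, 0.2]
opening: 0.0001
time: 10.55
position: [0.5566, -0.0718, 0.1765]
tcp_rot: [-0.48, 0.521, -0.517, 0.48]
contact_force: [-0.3, 0.3, 0.2]
opening: 0.0002
time: 11.42
position: [0.4568, -0.0718, 0.3265]
tcp_rot: [-0.48, 0.521, -0.517, 0.48]
contact_force: [0.7, 1.3, 0.1]
opening: 0.0001
side 6899 [-0.00513307  0.0002197   0.13284479]
[290. 184.] [[-0.121, 0.068, 0.137], [-0.118, 0.074, 0.14], [-0.105, 0.104, 0.144]]
[329. 230.] [[-0.121, -0.111, 0.139], [-0.105, -0.079, 0.146], [-0.069, -0.075, 0.174]]
top 6728 [-0.00116228 -0.00035213  0.12959789]
[291. 198.] [[-0.118, 0.073, 0.14], [-0.093, 0.088, 0.157], [-0.069, 0.105, 0.175]]
[231. 227.] [[-0.182, 0.225, 0.128], [-0.174, 0.234, 0.13], [-0.166, 0.241, 0.133]]
```

View pics/side4.png

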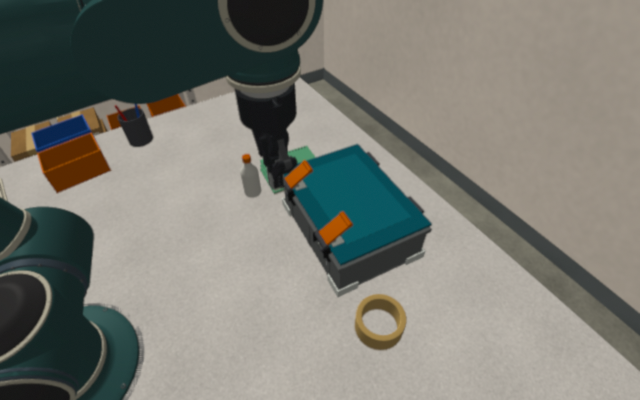

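View pics/top4.png

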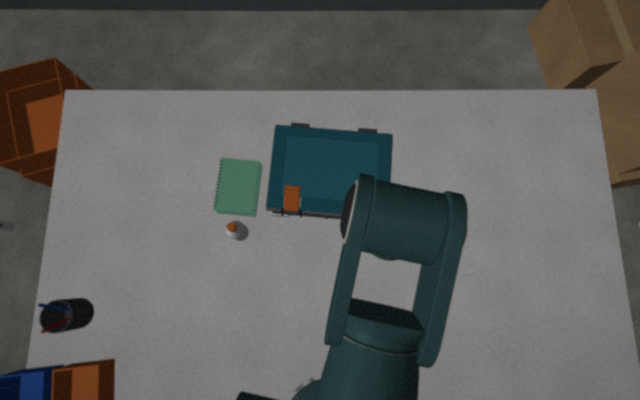

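Both latches lie over the lid: left at (298,175) and right at (336,228) in the side view. Their tips reach x = -69 mm, z = 174 mm in the box frame, as expected for closed. The tool is clear and the other objects stand where they were.

```bash
python3 -c "
from plant import manip
print(manip.sign_off())"
```

```text
the job is handed in; nothing more can be done
None
```

The lid is fully shut and both latches have snapped closed. I handed the job in at about 11.5 s of the 48 s allowed.

- **Lid:** I pushed it down with the closed fingertips until it hit its hard stop at z = 0.128 m, at about 9 N. After both latches were closed, its fitted slope was 0.005 rad or less in both cameras, and its height was about 0.129 m.
- **Latches:** I flipped the left one and then the right one, only after the lid was shut. Each tip reached about x = -69 mm, z = 174 mm in the box frame, as expected for closed. I checked the left latch in both views. I checked the right one only in the side view, because the arm hid it from the top camera.
- **Other objects:** The glue bottle, tape and notebooks look unmoved in the last pictures. I did not re-measure the tape or notebooks, and the arm hid the tape from the top camera. The tool was clear of everything at hand-in, and no check failed.

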